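Find the lens barrel that still has its glass and hold it over the light

TASK

One of the two look-alike lens barrels on the rubber mat still has its lenses and is the heavier, the other is an empty shell: lift each in turn clear of the mat to feel its weight, and set the empty one gently back upright on the mat. Then hold the heavier one upright, centred over the lit round window of the light base with its lower end about 5 cm above the window, and finish while still holding it there, steady. Do not drop or tip over either barrel, and leave the bottle, slide box and dish where they are.

Things in the scene. Friction and masses are not known exactly. Their poses are not given: they have to be found in the camera images.
- barrel_p_mid (a point): one of two look-alike lens barrels: upright aluminium cylinder 42 mm across, 46 mm tall, flush black bands, topped by a brass thread 32 mm across, 12 mm tall (58 mm in all). One (drawn anew each time) weighs 0.34 to 0.46 kg, the other 0.14 to 0.2 kg; the inside has 2 mm play. They stand on the mat 100 to 150 mm apart. This point: its centre, 29 mm above its underside; z along its axis, to the brass end
- barrel_q_mid (a point): one of two look-alike lens barrels: upright aluminium cylinder 42 mm across, 46 mm tall, flush black bands, topped by a brass thread 32 mm across, 12 mm tall (58 mm in all). One (drawn anew each time) weighs 0.34 to 0.46 kg, the other 0.14 to 0.2 kg; the inside has 2 mm play. They stand on the mat 100 to 150 mm apart. This point: its centre, 29 mm above its underside; z along its axis, to the brass end
- mat: flat black rubber mat, 140 mm (its x) by 240 mm (its y), 4 mm thick, fixed to the bench, on which both barrels stand; origin at the centre of its underside (on the bench), z up
- window (a point): centre of the top face of the round lit window, 56 mm across, in a black collar 76 mm across and 16 mm tall on the white light base (150 by 150 mm, 34 mm tall, fixed to the bench); this point is 50 mm above the bench at the top of the collar, z up
- bottle: bystander: closed amber glass bottle, 38 mm across, 75 mm tall, standing on the bench; origin at the centre of its underside
- slidebox: bystander: closed grey slide box, 85 (its x) by 35 by 30 mm tall, on the bench; origin at the centre of its underside
- dish: bystander: lidded clear dish, 90 mm across, 16 mm tall, on the bench; origin at the centre of its underside

How it is judged:
By the outcome, as a careful person would: the job done as asked, in the order asked, and still so for the second after the job is handed in, while the arm keeps its last pose, push and grip.
It also fails if it takes over 61 s, if anything falls off the work surface, if the arm or the gripper's body presses on something with over 40 N, if the wrist force passes 120 N, or if a joint passes its speed limit or range.

ROBOT

A 6-joint arm with a two-finger parallel gripper is mounted at the origin on the work surface. World frame = base frame: x ahead of the robot, y to its left, z up, the work surface at z = 0. Lengths are in m, angles in degrees, forces in N, time in s.
With the tool pointing down it reaches from about 0.25 to 0.725 m from the base axis. Payload 9.7 kg.
Tool frame: the origin (TCP) lies midway between the tips of the shut fingers; the grasp point (between the pads) lies 19 mm behind it; z points along the fingers, y is the line along which they close (so a half turn about z gives the same grasp; the last joint's range is limited). The gripper opens to 85 mm and grips with 20 to 120 N. Pads are 22 mm wide; open, the fingers measure 114 mm over their backs; the gripper's body (76 mm by 85 mm) begins 54 mm behind the grasp point. The pads swing forward as they close: fully open they stand 13 mm farther back than shut.
Start: joints at [76.089, 4.979, 10.078, 95.1, 0, 90], TCP at [0.132, 0.534, 0.231] pointing down, gripper open.
Joint ranges: [-179.16, 179.16], [-48.56, 103.87], [-65.8, 70.77], [-126.05, 130.52], [-82.76, 87.17], [-180, 180]. Speed limits (degrees/s): [127.2, 127.2, 147.25, 180, 180, 180].

INTERFACE

Orientations are given as [roll, pitch, yaw] about the fixed x, y, z axes, in that order (R = Rz(yaw) Ry(pitch) Rx(roll)).
In Python, from workcell import bot gives the robot as it stands.
- The arm moves only by the shell command python3 -m crank 'ROWS' [FORCE]. ROWS is JSON, a list of rows, each an object with "gripper": the finger opening in mm, from 0 to 85.4; "travel": the shift along the tool's x, y, z in mm, a list of three; "twist": the turn, a rotation vector about the tool's x, y, z in rad, a list of three. In form: [{"gripper": gripper, "travel": [tx, ty, tz], "twist": [rx, ry, rz]}, ...]. A call has 1 to 12 rows; each row shifts and turns the commanded pose from where the row before left it, along the tool's axes as they then stand; what a row does not reach is not made up. A row lasts 1/8 s, in which the tool goes at most 62.5 mm and 10.7 degrees, less where a joint would pass 70% of its speed; a pose out of reach is approached as far as the arm can. A call is refused whole if a number of a shift passes 62.5 or a number of a turn 0.188, either way. A call with a gripper value outside its range is refused whole. The fingers move at their own pace and stop on an object; FORCE is the grip in N (left out, the last holds). Time passes only in rows, so rows that do not move let the fingers close. It gives the time, the measured TCP pose, the force, the opening and the grip force at its end, in the units of the state.
- bot.get_obs(): the state, without advancing time (a new reading comes with each control period).
- bot.camera(name): name is "scene" or "top" or "wrist"; returns the picture (384x512x3 uint8, red, green, blue); there is no depth.
- bot.calibration(name): a dict with "vfov" (degrees; the focal length in pixels is half the picture's height over the tangent of half this angle, whatever the lens; pixels are square), "cx", "cy" (the principal point, pixels), "camera_from_world" (4x4, takes a point from world to camera coordinates). Camera axes: x right, y down, z forward; pixel columns grow to the right and rows downward; lengths in m; the calibration is good to about 2 mm. A picture is of the moment at which its call begins: read the wrist's pose just before it. calibration takes no time and is no camera call; for the wrist camera it gives the pose at the moment of the call.
- bot.job_done(): hands the job in; it is judged then, once.
The state is a dict: "time": time; "q": joint angles; "qd": joint speeds; "joint_efforts": joint torques, N m; "ee_pos": TCP position; "tcp_rot": TCP orientation; "wrist_force": force on the tool from outside, world axes, zero at the start; "torque": the same for the moment, N m; "opening": finger opening in m; "grasp_force": force on a finger pad.
Only numpy, scipy, OpenCV 4.12 (cv2) and the standard library are available. Lean on these libraries where they do the work, as an engineer would, in place of code of your own. Each camera call takes 0.05 s, during which the arm holds its last target. There are 200 camera calls.

## Working session

There is one attempt and no reset: what is moved stays moved. The work goes in short steps, Python scripts to look and compute and a shell command to move; the robot and the scene stay as the last step left them, time stands still between calls to the robot, and variables do not carry over. Pictures are saved under pics/ and viewed, at most 10 in all, crops included, and the job is handed in when it is done.

```bash
mkdir -p pics; ls; python3 - <<'E'
from workcell import bot
import cv2
o=bot.get_obs();print(o)
for n in("top","scene"):
    cv2.imwrite(f"pics/{n}1.png",bot.camera(n)[:,:,::-1]);c=bot.calibration(n);print(n,c)
E
```

```text
pics
{'time': 0.0, 'q': array([7.60900438e+01, 5.01273340e+00, 1.00337637e+01, 9.50987958e+01,
       1.15990166e-03, 8.99985676e+01]), 'qd': array([-0.00475873, -0.01525926,  0.05927734,  0.09726995,  0.08483631,
       -0.08343328]), 'joint_efforts': array([ 2.76390594e-03, -5.20387745e+01,  4.64802217e+01,  1.64272625e-02,
        6.34498406e-05,  1.60182694e-07]), 'ee_pos': array([0.13215829, 0.53365323, 0.23056121]), 'tcp_rot': array([-1.79922235e+02, -1.16184470e-03,  1.66091475e+02]), 'wrist_force': array([-1.08747856, -0.10552132, -0.59603114]), 'torque': array([ 0.01894059, -0.00298108, -0.00145584]), 'grasp_force': 0.0, 'opening': 0.08525165189852592}
top {'vfov': 49.63567977670714, 'cx': 255.7409195393641, 'cy': 187.74021845694844, 'camera_from_world': array([[ 0.01979456, -0.99958626,  0.02086809, -0.03800786],
       [-0.99711775, -0.02126609, -0.07282813,  0.63033226],
       [ 0.07324178, -0.01936634, -0.99712616,  0.94093024],
       [ 0.        ,  0.        ,  0.        ,  1.        ]])}
scene {'vfov': 55.932412231645, 'cx': 255.45615222692106, 'cy': 193.6964834503219, 'camera_from_world': array([[-0.52325723,  0.85217374, -0.00133707,  0.32270584],
       [ 0.43873023,  0.26804621, -0.85771033, -0.21717263],
       [-0.73055982, -0.44938974, -0.5141315 ,  1.32440212],
       [ 0.        ,  0.        ,  0.        ,  1.        ]])}
```

View pics/top1.png

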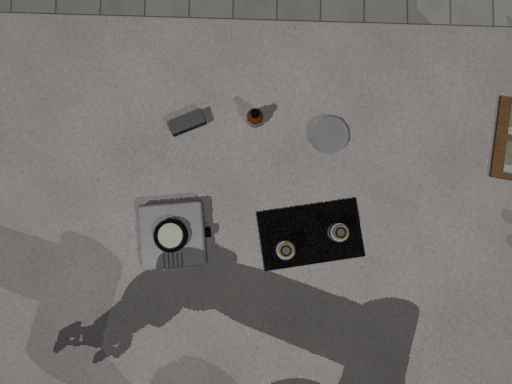

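View pics/scene1.png

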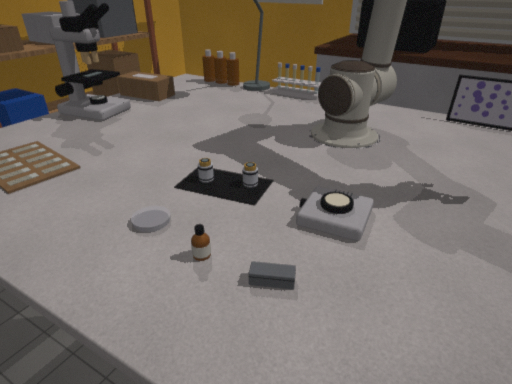

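```bash
cat > h.py <<'E'
import numpy as np,cv2
from workcell import bot
def ray(cal,u,v):
    f=192/np.tan(np.radians(cal["vfov"]/2));T=cal["camera_from_world"];R=T[:3,:3]
    return -R.T@T[:3,3], R.T@np.array([(u-cal["cx"])/f,(v-cal["cy"])/f,1])
def plane(cal,u,v,z):
    o,d=ray(cal,u,v);return o+d*(z-o[2])/d[2]
def proj(cal,p):
    f=192/np.tan(np.radians(cal["vfov"]/2));T=cal["camera_from_world"];c=T[:3,:3]@p+T[:3,3]
    return np.array([cal["cx"]+f*c[0]/c[2],cal["cy"]+f*c[1]/c[2]])
E
python3 - <<'E'
from h import *
im=cv2.imread("pics/top1.png");hsv=cv2.cvtColor(im,cv2.COLOR_BGR2HSV);c=bot.calibration("top")
# window: bright blob
def blobs(m,a0):
    n,l,s,ce=cv2.connectedComponentsWithStats(m.astype(np.uint8));return [(s[i],ce[i]) for i in range(1,n) if s[i,4]>=a0]
for s,ce in blobs(im[:,:,1]>185,100): print("win",s,ce,plane(c,*ce,.05)*1e3)
# barrels: non-black within the mat
m=np.zeros(im.shape[:2],np.uint8);m[208:262,266:358]=im.max(2)[208:262,266:358]>60
for s,ce in blobs(m,60): print("bar",s,ce,plane(c,*ce,.045)*1e3)
b=(hsv[:,:,1]>90)&(hsv[:,:,2]>70)&(hsv[:,:,0]<35)&(m>0)
b=cv2.morphologyEx(b.astype(np.uint8),cv2.MORPH_CLOSE,np.ones((9,9)))
for s,ce in blobs(b,20): print("brass",s,ce,plane(c,*ce,.062)*1e3)
cv2.imwrite("pics/crop1.png",cv2.resize(im[195:275,130:370],None,fx=3.3,fy=3.3,interpolation=cv2.INTER_CUBIC))
E
```

```text
bar [328 223  21  19 273] [338.17582418 232.07326007] [ 532.83456321 -213.08944418   45.        ]
bar [276 241  19  19 261] [284.91570881 249.93869732] [490.55720292 -93.01353218  45.        ]
bar [328 257  30   5  83] [346.4939759  259.80722892] [ 471.04642372 -232.22912294   45.        ]
brass [333 225  15  14 163] [340.21472393 231.88343558] [ 533.83874462 -213.89669683   62.        ]
brass [279 243  14  15 161] [285.45962733 249.98136646] [491.748022   -92.65076347  62.        ]
```

View pics/crop1.png

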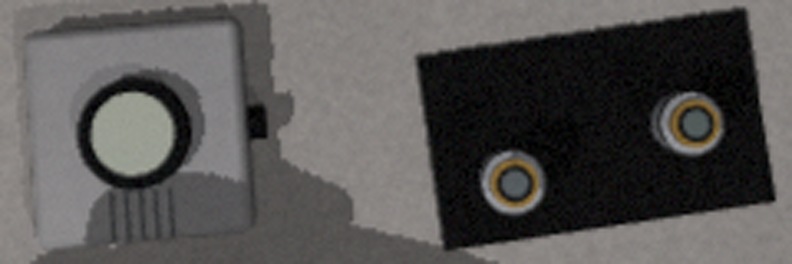

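```bash
cat >> h.py <<'E'
from scipy.spatial.transform import Rotation as Ro
def go(p):
    o=bot.get_obs();R=Ro.from_euler("xyz",o["tcp_rot"],degrees=True)
    print("t%.2f"%o["time"],"tcp",(o["ee_pos"]*1e3).round(1),o["tcp_rot"].round(2),"q",o["q"].round(1),"need tool mm",(R.inv().apply(np.array(p)-o["ee_pos"])*1e3).round(1),
     "twist to upright",(R.inv()*Ro.from_euler("xyz",[180,0,o["tcp_rot"][2]],degrees=True)).as_rotvec().round(4),"F",o["wrist_force"].round(2),"grip",round(o["grasp_force"],1),round(o["opening"]*1e3,1))
E
python3 - <<'E'
from h import *
im=cv2.imread("pics/top1.png");c=bot.calibration("top")
m=np.zeros(im.shape[:2],np.uint8);m[212:256,145:195]=im[212:256,145:195,1]>170
n,l,s,ce=cv2.connectedComponentsWithStats(m)
for i in range(1,n):
  if s[i,4]>100:print(s[i],ce[i],plane(c,*ce[i],.05)*1e3, "diam",2*np.sqrt(s[i,4]/np.pi)/415*.9*1e3)
go([.492,-.093,.2])
E
```

```text
t0.10 tcp [132.2 533.7 230.6] [-179.93    0.    166.09] q [76.1  5.  10.  95.1 -0.  90. ] need tool mm [-499.9 -521.7   31.3] twist to upright [-0.0012  0.     -0.    ] F [ 0.76  1.   -0.21] grip 0.0 85.5
```

```bash
python3 -m crank '[{"gripper":85,"travel":[-41.6,-43.4,0],"twist":[0,0,0]},{"gripper":85,"travel":[-41.6,-43.4,0],"twist":[0,0,0]},{"gripper":85,"travel":[-41.6,-43.4,0],"twist":[0,0,0]},{"gripper":85,"travel":[-41.6,-43.4,0],"twist":[0,0,0]},{"gripper":85,"travel":[-41.6,-43.4,0],"twist":[0,0,0]},{"gripper":85,"travel":[-41.6,-43.4,0],"twist":[0,0,0]},{"gripper":85,"travel":[-41.6,-43.4,0],"twist":[0,0,0]},{"gripper":85,"travel":[-41.6,-43.4,0],"twist":[0,0,0]},{"gripper":85,"travel":[-41.6,-43.4,0],"twist":[0,0,0]},{"gripper":85,"travel":[-41.6,-43.4,0],"twist":[0,0,0]},{"gripper":85,"travel":[-41.6,-43.4,0],"twist":[0,0,0]},{"gripper":85,"travel":[-41.6,-43.4,0],"twist":[0,0,0]}]' 40
python3 -m crank '[{"gripper":85,"travel":[0,0,0],"twist":[0,0,0]},{"gripper":85,"travel":[0,0,0],"twist":[0,0,0]}]'
python3 - <<'E'
from h import *
im=cv2.imread("pics/top1.png");c=bot.calibration("top")
g=im[212:256,145:195,1];print(g.max(),g[23,22:30])
m=np.zeros(im.shape[:2],np.uint8);m[212:256,145:195]=g>g[23,25]-25
n,l,s,ce=cv2.connectedComponentsWithStats(m)
i=l[235,170];print(s[i],ce[i],plane(c,*ce[i],.05)*1e3, "diam",2*np.sqrt(s[i,4]/np.pi)/415*.9*1e3)
go([.492,-.093,.2])
print(bot.calibration("wrist"))
cv2.imwrite("pics/w1.png",bot.camera("wrist")[:,:,::-1])
E
```

```text
time: 1.6
ee_pos: [0.4921, -0.0937, 0.2311]
tcp_rot: [180.0, 0.0, 166.1]
wrist_force: [1.4, 0.6, -0.0]
opening: 0.0848
grasp_force: 0.0
time: 1.85
ee_pos: [0.4912, -0.0916, 0.2309]
tcp_rot: [180.0, -0.1, 166.0]
wrist_force: [-0.3, 0.5, -0.3]
opening: 0.0851
grasp_force: 0.0
161 [159 158 157 157 160 158 158 156]
[158 223  24  25 468] [169.56410256 234.97222222] [519.3349923  165.56636248  50.        ] diam 52.93859350287322
t1.85 tcp [491.2 -91.6 230.9] [ 1.7999e+02 -8.0000e-02  1.6605e+02] q [-10.6  -1.9   3.   95.    0.    3.4] need tool mm [-1.2 -1.2 30.9] twist to upright [ 0.0002 -0.0013 -0.    ] F [-0.26  0.54 -0.31] grip 0.0 85.1
{'vfov': 61.46264729459665, 'cx': 250.88018866433984, 'cy': 190.54552153949075, 'camera_from_world': array([[ 2.41839818e-01,  9.70316180e-01,  1.18014849e-04,
        -2.94331851e-02],
       [ 9.29216712e-01, -2.31631282e-01,  2.87929248e-01,
        -5.14555623e-01],
       [ 2.79409744e-01, -6.95230955e-02, -9.57651677e-01,
         2.35070725e-01],
       [ 0.00000000e+00,  0.00000000e+00,  0.00000000e+00,
         1.00000000e+00]])}
```

View pics/w1.png

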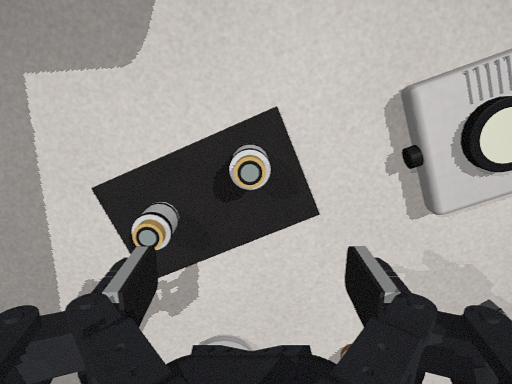

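The wrist picture shows the near barrel's brass at about (249,173), the other's at (148,237), and the window at far right (500,135).

```bash
cat >> h.py <<'E'
def brass(im,c,k=9):
    hsv=cv2.cvtColor(im,cv2.COLOR_RGB2HSV);b=(hsv[:,:,1]>90)&(hsv[:,:,2]>90)&(hsv[:,:,0]>10)&(hsv[:,:,0]<30)
    for ct in cv2.findContours(cv2.morphologyEx(b.astype(np.uint8),cv2.MORPH_CLOSE,np.ones((k,k))),cv2.RETR_EXTERNAL,cv2.CHAIN_APPROX_NONE)[0]:
        if cv2.contourArea(ct)>300:
            (u,v),r=cv2.minEnclosingCircle(ct);x,y,w,h=cv2.boundingRect(ct);e=cv2.fitEllipse(cv2.convexHull(ct))
            print("brass",x,y,w,h,np.round(e[0],1),np.round(e[1],1),(plane(c,*e[0],.062)*1e3).round(1))
E
python3 - <<'E'
from h import *
im=cv2.imread("pics/w1.png")[:,:,::-1].copy();c=bot.calibration("wrist")
brass(im,c)
print("tcp px",proj(c,bot.get_obs()["ee_pos"]))
g=np.zeros(im.shape[:2],np.uint8);g[148:200,225:275]=(im[148:200,225:275].max(2)>120)
ct=max(cv2.findContours(g,cv2.RETR_EXTERNAL,cv2.CHAIN_APPROX_NONE)[0],key=cv2.contourArea);print(cv2.boundingRect(ct),cv2.fitEllipse(ct))
E
```

```text
brass 132 220 33 30 [148.3 235.2] [30.3 33. ] [ 532.2 -212.8   62. ]
brass 234 155 32 33 [249.3 171.3] [31.  32.7] [490.9 -93.1  62. ]
tcp px [251.94638553 251.13095138]
(229, 148, 42, 42) ((249.77105712890625, 168.70001220703125), (39.52432632446289, 41.389774322509766), 41.573509216308594)
```

```bash
python3 -m crank '[{"gripper":85,"travel":[0,-1.3,40],"twist":[0,0.001,0]},{"gripper":85,"travel":[0,0,55],"twist":[0,0,0]},{"gripper":85,"travel":[0,0,55],"twist":[0,0,0]},{"gripper":85,"travel":[0,0,40],"twist":[0,0,0]},{"gripper":85,"travel":[0,0,20],"twist":[0,0,0]},{"gripper":85,"travel":[0,0,11],"twist":[0,0,0]},{"gripper":85,"travel":[0,0,0],"twist":[0,0,0]},{"gripper":85,"travel":[0,0,0],"twist":[0,0,0]}]' 50
python3 - <<'E'
from h import *
go([.4912,-.093,.009])
im=bot.camera("wrist");cv2.imwrite("pics/w2.png",im[:,:,::-1])
E
```

```text
time: 2.9
ee_pos: [0.4918, -0.0927, 0.0115]
tcp_rot: [180.0, 0.0, 166.1]
wrist_force: [0.4, -0.2, 1.5]
opening: 0.085
grasp_force: 0.0
t2.90 tcp [491.8 -92.7  11.5] [1.7999e+02 5.0000e-02 1.6612e+02] q [-10.7  -0.1 -19.6  70.4   0.    3.2] need tool mm [ 0.5 -0.4  2.5] twist to upright [0.0001 0.0008 0.    ] F [ 0.37 -0.25  1.47] grip 0.0 85.0
```

View pics/w2.png

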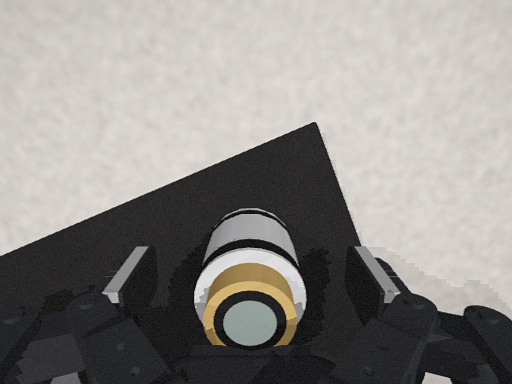

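The barrel stands centred between the pads (column 250). Closing.

```bash
python3 -m crank '[{"gripper":60,"travel":[0,0,0],"twist":[0,0,0]},{"gripper":50,"travel":[0,0,0],"twist":[0,0,0]},{"gripper":42,"travel":[0,0,0],"twist":[0,0,0]},{"gripper":36,"travel":[0,0,0],"twist":[0,0,0]},{"gripper":30,"travel":[0,0,0],"twist":[0,0,0]},{"gripper":30,"travel":[0,0,0],"twist":[0,0,0]},{"gripper":30,"travel":[0,0,0],"twist":[0,0,0]}]' 50
python3 - <<'E'
from h import *
go([.4912,-.093,.009])
E
```

```text
time: 3.82
ee_pos: [0.4913, -0.093, 0.0106]
tcp_rot: [-180.0, -0.0, 166.1]
wrist_force: [-1.6, -1.7, 4.7]
opening: 0.0405
grasp_force: 50.7
t3.83 tcp [491.3 -93.   10.6] [-1.7999e+02 -3.0000e-02  1.6609e+02] q [-10.7  -0.1 -19.7  70.4  -0.    3.2] need tool mm [ 0.1 -0.   1.6] twist to upright [-0.0002 -0.0005  0.    ] F [-1.59 -1.75  4.75] grip 50.7 40.5
```

```bash
python3 -m crank '[{"gripper":30,"travel":[0,0,-4],"twist":[0,0,0]},{"gripper":30,"travel":[0,0,-10],"twist":[0,0,0]},{"gripper":30,"travel":[0,0,-15],"twist":[0,0,0]},{"gripper":30,"travel":[0,0,-15],"twist":[0,0,0]},{"gripper":30,"travel":[0,0,-6],"twist":[0,0,0]},{"gripper":30,"travel":[0,0,0],"twist":[0,0,0]},{"gripper":30,"travel":[0,0,0],"twist":[0,0,0]},{"gripper":30,"travel":[0,0,0],"twist":[0,0,0]}]'
for i in 1 2 3 4 5 6; do python3 -m crank '[{"gripper":30,"travel":[0,0,0],"twist":[0,0,0]}]' | grep force; done
python3 - <<'E'
from h import *
go([.4912,-.093,.009])
im=bot.camera("wrist");cv2.imwrite("pics/w3.png",im[:,:,::-1])
F=[]
for i in range(6):
    bot.camera("top");F.append(bot.get_obs()["wrist_force"][2])
print(np.round(F,2),np.mean(F))
E
```

```text
time: 4.82
ee_pos: [0.4908, -0.0929, 0.0598]
tcp_rot: [-180.0, -0.1, 166.1]
wrist_force: [-0.0, -0.6, -1.8]
opening: 0.0404
grasp_force: 50.5
wrist_force: [-0.4, 0.1, -2.0]
grasp_force: 50.5
wrist_force: [-0.0, -0.1, -2.4]
grasp_force: 50.5
wrist_force: [-0.1, 0.7, -1.4]
grasp_force: 50.5
wrist_force: [0.3, -0.7, -1.9]
grasp_force: 50.5
wrist_force: [0.4, 0.7, -0.9]
grasp_force: 50.5
wrist_force: [-1.3, -0.4, -1.6]
grasp_force: 50.5
t5.58 tcp [491.2 -92.9  60.3] [ 1.8000e+02 -5.0000e-02  1.6609e+02] q [-10.7  -1.6 -15.6  76.1   0.    3.2] need tool mm [-0.1 -0.1 51.3] twist to upright [ 0.     -0.0009 -0.    ] F [-1.25 -0.4  -1.62] grip 50.5 40.4
[-1.07 -1.05 -2.09 -2.16 -2.71 -0.69] -1.6270581821261008
```

View pics/w3.png

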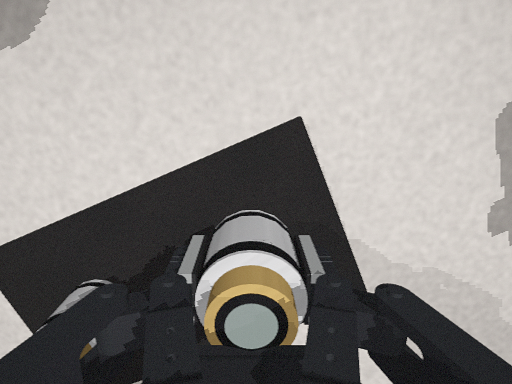

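About 0.17 kg, held upright: the empty shell. Setting it back down gently.

```bash
python3 -m crank '[{"gripper":30,"travel":[0,0,10],"twist":[0,0,0]},{"gripper":30,"travel":[0,0,14],"twist":[0,0,0]},{"gripper":30,"travel":[0,0,12],"twist":[0,0,0]},{"gripper":30,"travel":[0,0,6],"twist":[0,0,0]},{"gripper":30,"travel":[0,0,3],"twist":[0,0,0]},{"gripper":30,"travel":[0,0,2],"twist":[0,0,0]},{"gripper":30,"travel":[0,0,1],"twist":[0,0,0]},{"gripper":30,"travel":[0,0,1],"twist":[0,0,0]},{"gripper":30,"travel":[0,0,0],"twist":[0,0,0]},{"gripper":30,"travel":[0,0,0],"twist":[0,0,0]}]'
python3 - <<'E'
from h import *
go([.4912,-.093,.0105])
E
```

```text
time: 7.18
ee_pos: [0.4911, -0.0929, 0.0114]
tcp_rot: [-180.0, -0.1, 166.1]
wrist_force: [-0.4, -0.5, -1.8]
opening: 0.0404
grasp_force: 50.5
t7.17 tcp [491.1 -92.9  11.4] [-1.8000e+02 -5.0000e-02  1.6609e+02] q [-10.7  -0.1 -19.6  70.5   0.    3.2] need tool mm [-0.1 -0.1  0.9] twist to upright [-0.     -0.0009  0.    ] F [-0.36 -0.51 -1.84] grip 50.5 40.4
```

```bash
for i in 1 2 3; do python3 -m crank '[{"gripper":30,"travel":[0,0,0.4],"twist":[0,0,0]},{"gripper":30,"travel":[0,0,0],"twist":[0,0,0]}]' | grep -E 'ee_pos|wrist'; done
```

```text
ee_pos: [0.4911, -0.0929, 0.0108]
wrist_force: [-0.4, 0.3, -1.6]
ee_pos: [0.4911, -0.0929, 0.0106]
wrist_force: [0.1, 0.5, 0.5]
ee_pos: [0.4911, -0.0929, 0.0105]
wrist_force: [-1.8, 0.8, 5.8]
```

```bash
python3 -m crank '[{"gripper":30,"travel":[0,0,-0.3],"twist":[0,0,0]},{"gripper":42,"travel":[0,0,0],"twist":[0,0,0]},{"gripper":46,"travel":[0,0,0],"twist":[0,0,0]},{"gripper":54,"travel":[0,0,0],"twist":[0,0,0]},{"gripper":70,"travel":[0,0,0],"twist":[0,0,0]},{"gripper":85,"travel":[0,0,0],"twist":[0,0,0]},{"gripper":85,"travel":[0,0,0],"twist":[0,0,0]},{"gripper":85,"travel":[0,0,0],"twist":[0,0,0]}]'
python3 -m crank '[{"gripper":85,"travel":[0,0,-10],"twist":[0,0,0]},{"gripper":85,"travel":[0,0,-40],"twist":[0,0,0]},{"gripper":85,"travel":[0,0,-50],"twist":[0,0,0]},{"gripper":85,"travel":[0,0,-50],"twist":[0,0,0]},{"gripper":85,"travel":[0,0,-30],"twist":[0,0,0]},{"gripper":85,"travel":[0,0,0],"twist":[0,0,0]},{"gripper":85,"travel":[0,0,0],"twist":[0,0,0]}]'
python3 - <<'E'
from h import *
im=bot.camera("wrist");brass(im,bot.calibration("wrist"))
go([.5325,-.2135,.190])
E
```

```text
time: 8.93
ee_pos: [0.4911, -0.0929, 0.0104]
tcp_rot: [180.0, -0.1, 166.1]
wrist_force: [0.7, 0.3, -0.0]
opening: 0.0851
grasp_force: 0.0
time: 9.8
ee_pos: [0.4911, -0.0929, 0.19]
tcp_rot: [-180.0, -0.1, 166.1]
wrist_force: [0.6, 0.5, 0.2]
opening: 0.0849
grasp_force: 0.0
brass 234 163 35 38 [250.9 181.7] [35.5 37.5] [490.1 -93.2  62. ]
t9.85 tcp [490.8 -92.9 189.4] [-1.8000e+02 -1.4000e-01  1.6609e+02] q [-10.7  -2.5  -2.1  90.5   0.    3.2] need tool mm [ -69.4 -107.1   -0.7] twist to upright [-0.0001 -0.0025  0.    ] F [-0.03 -0.14 -0.35] grip 0.0 85.0
```

```bash
python3 -m crank '[{"gripper":85,"travel":[-17.3,-26.8,0],"twist":[0,-0.002,0]},{"gripper":85,"travel":[-17.4,-26.8,0],"twist":[0,0,0]},{"gripper":85,"travel":[-17.4,-26.8,0],"twist":[0,0,0]},{"gripper":85,"travel":[-17.4,-26.7,0],"twist":[0,0,0]},{"gripper":85,"travel":[0,0,0],"twist":[0,0,0]},{"gripper":85,"travel":[0,0,0],"twist":[0,0,0]}]'
python3 - <<'E'
from h import *
im=bot.camera("wrist");brass(im,bot.calibration("wrist"))
go([.5325,-.2135,.0115])
E
```

```text
time: 10.6
ee_pos: [0.5324, -0.2131, 0.1895]
tcp_rot: [180.0, -0.0, 166.1]
wrist_force: [0.2, 0.3, 0.6]
opening: 0.0848
grasp_force: 0.0
brass 232 164 36 38 [249.5 182.8] [35.6 37.4] [ 532.8 -214.7   62. ]
brass 360 81 44 40 [381.5 100.4] [39.6 45.3] [491.6 -94.7  62. ]
t10.65 tcp [ 532.5 -212.8  189.9] [ 1.7998e+02 -1.0000e-02  1.6611e+02] q [-21.8   7.6   8.3  90.7   0.   -7.9] need tool mm [ -0.2  -0.7 178.4] twist to upright [ 0.0003 -0.0002 -0.    ] F [0.31 0.26 0.76] grip 0.0 85.1
```

```bash
python3 -m crank '[{"gripper":85,"travel":[-1,-1,30],"twist":[0,0,0]},{"gripper":85,"travel":[0,0,50],"twist":[0,0,0]},{"gripper":85,"travel":[0,0,50],"twist":[0,0,0]},{"gripper":85,"travel":[0,0,30],"twist":[0,0,0]},{"gripper":85,"travel":[0,0,18],"twist":[0,0,0]},{"gripper":85,"travel":[0,0,0],"twist":[0,0,0]},{"gripper":60,"travel":[0,0,0],"twist":[0,0,0]},{"gripper":50,"travel":[0,0,0],"twist":[0,0,0]},{"gripper":42,"travel":[0,0,0],"twist":[0,0,0]},{"gripper":36,"travel":[0,0,0],"twist":[0,0,0]},{"gripper":30,"travel":[0,0,0],"twist":[0,0,0]},{"gripper":30,"travel":[0,0,0],"twist":[0,0,0]}]' 60
python3 -m crank '[{"gripper":30,"travel":[0,0,0],"twist":[0,0,0]}]'
python3 -m crank '[{"gripper":30,"travel":[0,0,-4],"twist":[0,0,0]},{"gripper":30,"travel":[0,0,-10],"twist":[0,0,0]},{"gripper":30,"travel":[0,0,-15],"twist":[0,0,0]},{"gripper":30,"travel":[0,0,-15],"twist":[0,0,0]},{"gripper":30,"travel":[0,0,-6],"twist":[0,0,0]},{"gripper":30,"travel":[0,0,0],"twist":[0,0,0]},{"gripper":30,"travel":[0,0,0],"twist":[0,0,0]},{"gripper":30,"travel":[0,0,0],"twist":[0,0,0]}]'
python3 - <<'E'
from h import *
go([.5325,-.2135,.0115])
F=[]
for i in range(8):
    bot.camera("top");F.append(bot.get_obs()["wrist_force"][2])
print(np.round(F,2),np.mean(F))
E
```

```text
time: 12.15
ee_pos: [0.5346, -0.2149, 0.0139]
tcp_rot: [180.0, 0.2, 166.1]
wrist_force: [-1.0, 1.3, 7.3]
opening: 0.041
grasp_force: 59.9
time: 12.28
ee_pos: [0.5346, -0.2149, 0.0139]
tcp_rot: [180.0, 0.2, 166.1]
wrist_force: [-0.8, 2.1, 8.1]
opening: 0.041
grasp_force: 59.9
time: 13.28
ee_pos: [0.5335, -0.2147, 0.0618]
tcp_rot: [180.0, 0.0, 166.1]
wrist_force: [-0.1, -0.0, -4.0]
opening: 0.0412
grasp_force: 61.0
t13.28 tcp [ 533.5 -214.7   61.8] [179.99   0.   166.09] q [-21.9   8.5  -4.8  76.7   0.   -8. ] need tool mm [ 1.3  1.  50.3] twist to upright [0.0001 0.     0.    ] F [-0.12 -0.02 -4.05] grip 61.0 41.2
[-3.89 -3.76 -3.97 -3.7  -3.28 -3.71 -4.09 -3.45] -3.7308475662799134
```

About 0.38 kg: this is the heavy one. Lifting higher, then carrying it over to the window.

```bash
python3 -m crank '[{"gripper":30,"travel":[0,0,-15],"twist":[0,0,0]},{"gripper":30,"travel":[0,0,-30],"twist":[0,0,0]},{"gripper":30,"travel":[0,0,-30],"twist":[0,0,0]},{"gripper":30,"travel":[0,0,-15],"twist":[0,0,0]},{"gripper":30,"travel":[0,0,0],"twist":[0,0,0]}]'
python3 -m crank '[{"gripper":30,"travel":[4,14,0],"twist":[0,0,0]},{"gripper":30,"travel":[8,27,0],"twist":[0,0,0]},{"gripper":30,"travel":[11,40,0],"twist":[0,0,0]},{"gripper":30,"travel":[12,41,0],"twist":[0,0,0]},{"gripper":30,"travel":[12,41,0],"twist":[0,0,0]},{"gripper":30,"travel":[12,41,0],"twist":[0,0,0]},{"gripper":30,"travel":[12,41,0],"twist":[0,0,0]},{"gripper":30,"travel":[12,41,0],"twist":[0,0,0]},{"gripper":30,"travel":[11,40,0],"twist":[0,0,0]},{"gripper":30,"travel":[8,27,0],"twist":[0,0,0]},{"gripper":30,"travel":[3,12,0],"twist":[0,0,0]},{"gripper":30,"travel":[0,0,0],"twist":[0,0,0]}]'
python3 - <<'E'
from h import *
go([.5193,.1656,.11])
for n in("wrist","top","scene"): cv2.imwrite(f"pics/{n}4.png",bot.camera(n)[:,:,::-1])
E
```

```text
time: 14.3
ee_pos: [0.5343, -0.2151, 0.1537]
tcp_rot: [-180.0, 0.2, 166.1]
wrist_force: [-0.4, -0.7, -4.6]
opening: 0.0411
grasp_force: 61.3
time: 15.8
ee_pos: [0.5189, 0.1652, 0.1515]
tcp_rot: [-180.0, -0.0, 166.2]
wrist_force: [-0.3, -0.2, -3.8]
opening: 0.0414
grasp_force: 61.8
t15.80 tcp [518.9 165.2 151.5] [-1.7995e+02 -1.0000e-02  1.6617e+02] q [17.7  3.4 -0.4 86.2 -0.  31.5] need tool mm [-0.3  0.5 41.5] twist to upright [-0.0008 -0.0002  0.    ] F [-0.34 -0.22 -3.76] grip 61.8 41.4
```

View pics/wrist4.png

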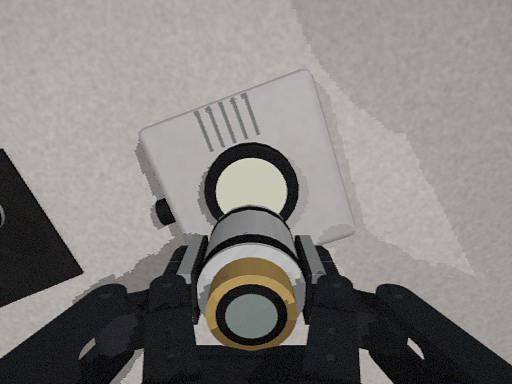

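The barrel hangs upright in the pads, with the window visible behind it at about (251,188) and partly hidden; I'll fit the visible arc.

```bash
python3 - <<'E'
from h import *
from scipy.optimize import least_squares
def fit(pts,c,z,r=None):
    P=np.array([plane(c,u,v,z)[:2] for u,v in pts])*1e3
    f=lambda p:np.hypot(*(P-p[:2]).T)-p[2]
    s=least_squares(f,[519,165,28],loss="soft_l1");return s.x.round(1),np.abs(f(s.x)).mean().round(2)
def cont(m): return max(cv2.findContours(m.astype(np.uint8),cv2.RETR_EXTERNAL,cv2.CHAIN_APPROX_NONE)[0],key=cv2.contourArea)[:,0,:]
w=cv2.imread("pics/wrist4.png");c=bot.calibration("wrist")
m=np.zeros(w.shape[:2],np.uint8);m[150:205,205:300]=(w.astype(int)[150:205,205:300].min(2)>130)
p=cont(m);p=p[(p[:,1]<198)];print(len(p),"wrist win",fit(p,c,.05))
m[:]=0;m[135:195,195:310]=w[135:195,195:310].max(2)<60
m|=0; p=cont(m); p=p[(p[:,1]<188)]
ce=np.array([251,190]);d=np.hypot(*(p-ce).T);p=p[d>42];print(len(p),"wrist collar outer",fit(p,c,.05))
t=cv2.imread("pics/top1.png");c=bot.calibration("top")
m[:]=0;m[214:256,148:194]=t[214:256,148:194,1]>125;
n,l,s,_=cv2.connectedComponentsWithStats(m);print("top win",fit(cont(l==l[235,170]),c,.05))
m[:]=0;m[214:256,148:194]=t[214:256,148:194].max(2)<60;print("top collar",fit(cont(m),c,.05))
# scene
s_=cv2.imread("pics/scene1.png");c=bot.calibration("scene");m[:]=0;m[190:215,318:358]=s_[190:215,318:358,1]>150
print("scene win",cv2.boundingRect(cont(m)),fit(cont(m),c,.05))
E
```

```text
109 wrist win (array([521. , 163. ,  27.9]), np.float64(0.16))
128 wrist collar outer (array([517.8, 163.8,  36. ]), np.float64(0.24))
top win (array([519.6, 165.7,  26.2]), np.float64(0.48))
top collar (array([519.6, 163.3,  37.2]), np.float64(0.68))
scene win (326, 194, 23, 12) (array([521.2, 164.6,  24.7]), np.float64(1.05))
```

```bash
python3 - <<'E'
import cv2,numpy as np
a=cv2.imread("pics/scene4.png")[100:250,270:420]
cv2.imwrite("pics/s4c.png",cv2.resize(a,(600,600),interpolation=cv2.INTER_CUBIC))
E
```

```text
(no output)
```

View pics/s4c.png

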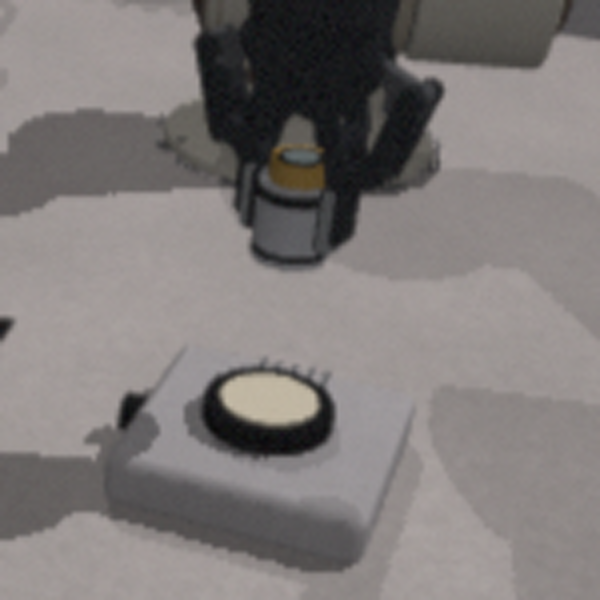

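```bash
python3 - <<'E'
from h import *
go([.5203,.1644,.11])
c=bot.calibration("wrist");im=cv2.imread("pics/wrist4.png")[:,:,::-1].copy()
# dark glass disc / black ring top centre at z=bottom+58
m=np.zeros(im.shape[:2],np.uint8);m[285:345,212:290]=im[285:345,212:290].max(2)<50
ct=max(cv2.findContours(m,cv2.RETR_EXTERNAL,cv2.CHAIN_APPROX_NONE)[0],key=cv2.contourArea)
e=cv2.fitEllipse(cv2.convexHull(ct));print(cv2.boundingRect(ct),e)
zt=bot.get_obs()["ee_pos"][2]-.0099+.058
for z in (zt,zt-.004): print((plane(c,*e[0],z)*1e3).round(1))
# lower edge of barrel: scan column of scene4 where the barrel sits; predicted pixel of bottom front rim
cs=bot.calibration("scene");s=cv2.imread("pics/scene4.png")
b=bot.get_obs()["ee_pos"]-[0,0,.0099]
d=ray(cs,340,160)[1][:2];d=-d/np.hypot(*d)*.021
for dz in(-.004,0,.004): print("pred front-bottom px",proj(cs,b+[d[0],d[1],dz]).round(1))
print("pred top px",proj(cs,b+[0,0,.058]).round(1), "col 341 rows 150-172:",s[150:172,341,1])
E
```

```text
t15.95 tcp [519.5 163.9 152.1] [-1.7997e+02  4.0000e-02  1.6604e+02] q [17.5  3.3 -0.4 86.2 -0.  31.5] need tool mm [-0.7  0.7 42.1] twist to upright [-0.0004  0.0006 -0.    ] F [-0.17  0.12 -2.97] grip 61.8 41.0
(216, 285, 71, 60) ((251.0292205810547, 314.6410827636719), (60.978816986083984, 70.9749755859375), 90.35308074951172)
[518.6 163.6 200.2]
[521.7 162.9 196.2]
pred front-bottom px [341. 169.]
pred front-bottom px [341.2 167.4]
pred front-bottom px [341.4 165.7]
pred top px [345.  138.6] col 341 rows 150-172: [ 19  29  73  89  88  92  90  91  89  90  91  94  93  90  59  45  88 109
 141 151 150 154]
```

```bash
python3 -m crank '[{"gripper":30,"travel":[-0.7,0.7,8],"twist":[0,0,0]},{"gripper":30,"travel":[0,0,12],"twist":[0,0,0]},{"gripper":30,"travel":[0,0,12],"twist":[0,0,0]},{"gripper":30,"travel":[0,0,7],"twist":[0,0,0]},{"gripper":30,"travel":[0,0,3],"twist":[0,0,0]},{"gripper":30,"travel":[0,0,0],"twist":[0,0,0]},{"gripper":30,"travel":[0,0,0],"twist":[0,0,0]},{"gripper":30,"travel":[0,0,0],"twist":[0,0,0]},{"gripper":30,"travel":[0,0,0],"twist":[0,0,0]},{"gripper":30,"travel":[0,0,0],"twist":[0,0,0]}]'
python3 - <<'E'
from h import *
go([.5203,.1644,.11])
a=bot.camera("scene")[100:250,150:400,::-1]
cv2.imwrite("pics/s5.png",cv2.resize(a,(800,480),interpolation=cv2.INTER_CUBIC))
print(bot.get_obs()["qd"].round(2))
E
```

```text
time: 17.2
ee_pos: [0.5205, 0.1652, 0.1104]
tcp_rot: [180.0, 0.1, 166.1]
wrist_force: [-0.3, -1.2, -3.4]
opening: 0.0412
grasp_force: 61.8
t17.20 tcp [520.5 165.2 110.4] [1.8000e+02 6.0000e-02 1.6609e+02] q [17.6  3.7 -4.6 81.6 -0.  31.5] need tool mm [-0.  -0.8  0.4] twist to upright [0.     0.0011 0.    ] F [-0.3  -1.22 -3.36] grip 61.8 41.2
[-0.14  0.03 -0.02  0.05  0.03 -0.  ]
```

View pics/s5.png

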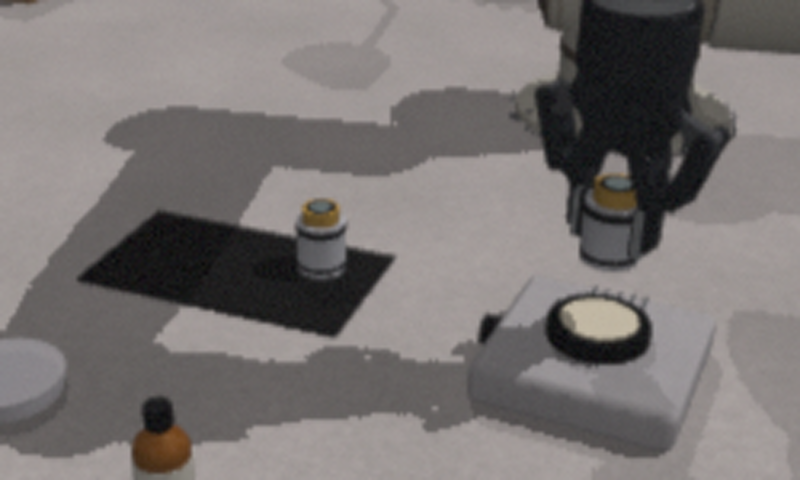

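The empty barrel stands upright on the mat (crop 320,240), and the heavy one is held upright over the window (crop 610,225 above 600,320). The arm is steady and within about 1 mm of target, so I'm handing in.

```bash
python3 -c "
from workcell import bot
print(bot.job_done())"
```

```text
the job is handed in; nothing more can be done
None
```

Job handed in at about 17 s: the empty barrel (about 0.17 kg) is back upright on the mat, and the heavier one (about 0.38 kg) is held upright and steady over the lit window, centred to within a couple of millimetres, with its lower end about 5 cm above it.

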